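Seat a sample vial on a sprung plunger and hold it on the stop

TASK

Drop the white-capped sample vial upright into the flared collar of the sprung vial seat and let go of it, so that it stands on the raised plunger. Then push the vial straight down, gently, until the plunger is solidly on its hard stop, and finish while still holding it pressed there. Leave the other two vials and the copper gaskets alone.

Things in the scene. Friction and masses are not known exactly. Their poses are not given: they have to be found in the camera images.
- vial_3: the glass sample vial with the WHITE cap, to be seated: an upright cylinder 22 mm in diameter and 68 mm tall, flat bottom and flat cap, about 20 g, standing on the worktop; the taller and thicker of the three vials. Origin at the centre of its underside, z up to the cap.
- vial_seat: the sprung vial seat, fixed on the worktop, turned up to 40 degrees either way: aluminium base 90 x 90 x 10 mm, two steel posts, a blue guide plate 50 x 82 mm (42 to 53 mm up) and on it a white flared collar leading to a vertical bore of 25 mm; in it a sprung plunger with a red pointer on the -x side, level with a green line on a white scale when on the stop. Origin: centre of the base's underside, on the bore axis
- seat_mouth (a point): centre of the collar's mouth, on the bore axis, 63 mm above the worktop; the mouth is 44 mm across outside, about 36 mm inside, and narrows to 25 mm within 7 mm of depth
- seat_pad (a point): centre of the plunger's flat top (24 mm in diameter), on the bore axis, on which the vial stands; moves with the plunger: 44 mm above the worktop when raised, 30 mm on the stop. The seated vial's cap is then 112 mm (raised) or 98 mm (on the stop) above the worktop, with 35 mm of the vial above the mouth on the stop
- plunger (a joint): travel of the sprung plunger in m: 0 raised, 0.014 down on its rigid hard stop. The spring pushes up with about 4 N raised and 10 N at the stop: the vial alone does not move it, a steady push of 12 to 20 N in all holds it solidly on the stop, and it rises again when the push ends. The vial must not be pressed with more than 40 N
- vial_1: bystander, leave alone: sample vial with a BLACK cap, 19 mm in diameter, 58 mm tall, upright; origin at the centre of its underside
- vial_2: bystander, leave alone: sample vial with a RED cap, 19 mm in diameter, 58 mm tall, upright; origin at the centre of its underside
- gasket_pack: bystander, leave alone: flat stack of copper gasket rings, 49 mm in diameter, 10 mm high; origin at the centre of its underside

How it is judged:
By the outcome, as a careful person would: the job done as asked, in the order asked, and still so for the second after the job is handed in, while the arm keeps its last pose, push and grip.
It also fails if it takes over 56 s, if anything falls off the work surface, if the arm or the gripper's body presses on something with over 40 N, if the wrist force passes 120 N, or if a joint passes its speed limit or range.

ROBOT

A 6-joint arm with a two-finger parallel gripper is mounted at the origin on a cart in front of the work surface, level with it; the furniture and walls round the work are solid. World frame = base frame: x ahead of the robot, y to its left, z up, the work surface at z = 0. Lengths are in m, angles in rad, forces in N, time in s.
With the tool pointing down it reaches from about 0.25 to 0.725 m from the base axis. Payload 4 kg.
Tool frame: the origin (TCP) lies at the very end of the fingers, on their centre line; the grasp point (between the pads) lies 19 mm behind it; x points along the fingers, y is the direction in which the jaws open and shut, and the axes are right-handed (so a half turn about x gives the same grasp; the last joint's range is limited). The gripper opens to 85 mm and grips with 20 to 120 N. Pads are 22 mm wide; open, the fingers measure 114 mm over their backs; the gripper's body (76 mm by 85 mm) begins 54 mm behind the grasp point. The pads swing forward as they close: fully open they stand 13 mm farther back than shut.
Start: joints at [1.279, 0.241, 0.005, 1.335, 0, 1.571], TCP at [0.144, 0.479, 0.191] pointing down, gripper open.
Joint ranges: [-2.72, 2.72], [-1.05, 1.87], [-1.09, 1.28], [-1.99, 2.15], [-1.42, 1.44], [-3.14, 3.14]. Speed limits (rad/s): [2.79, 2.79, 3.14, 3.14, 3.14, 3.14].

INTERFACE

Orientations are given as [roll, pitch, yaw] about the fixed x, y, z axes, in that order (R = Rz(yaw) Ry(pitch) Rx(roll)).
In Python, from cell import observe, grab_frame, camera_info, job_done, recognise, regions_of, pinpoint gives the robot as it stands. The module is installed in compiled form; this text tells all that it offers.
- The arm moves only by the tool carry_out, never from a script. Its argument "commands" is a list of rows, each a list of 3 entries, a list of its own where there are three numbers: the finger opening in m, from 0 to 0.0854, then the shift along the tool's x, y, z in m, then the turn, a rotation vector about the tool's x, y, z in degrees. A call has 1 to 10 rows; each row shifts and turns the commanded pose from where the row before left it, along the tool's axes as they then stand; what a row does not reach is not made up. A row lasts 1/8 s, in which the tool goes at most 62.5 mm and 10.7 degrees, less where a joint would pass 70% of its speed; a pose out of reach is approached as far as the arm can. A call with a gripper value outside its range is refused whole. The fingers move at their own pace and stop on an object; "force" is the grip in N (left out, the last holds). Time passes only in rows, so rows that do not move let the fingers close. It gives the time, the measured TCP pose, the force and the opening at its end, in the units of the state.
- observe(): the state, without advancing time (a new reading comes with each control period).
- grab_frame(name): name is "scene" or "top" or "wrist"; returns the picture (384x512x3 uint8, red, green, blue); there is no depth.
- camera_info(name): a dict with "fov_y" (degrees; the focal length in pixels is half the picture's height over the tangent of half this angle, whatever the lens; pixels are square), "cx", "cy" (the principal point, pixels), "rvec" (rotation vector, rad) and "tvec" (3), from world to camera coordinates, as OpenCV has them. Camera axes: x right, y down, z forward; pixel columns grow to the right and rows downward; lengths in m; the calibration is good to about 2 mm. A picture is of the moment at which its call begins: read the wrist's pose just before it. camera_info takes no time and is no camera call; for the wrist camera it gives the pose at the moment of the call.
- job_done(): hands the job in, once; it reports no verdict.
Trained networks look in the newest picture that a camera, given by its name, has taken for a name from the list of things; names that differ only in an ending like _2 or _b are one class to them, and where a whole thing is asked for, a point or a joint stands for the part that bears it (a point fixed in the world has none). Each returns a list of dicts, best first, with "confidence" (0 to 1); they miss things now and then, are a little off and sometimes report something else, mostly with a low value. They report only what shows in the picture. A call takes as long as a camera call.
- recognise(name, camera): "rect" ([centre column, centre row, width, height] in pixels, round what is visible of it).
- regions_of(name, camera): "region" (384x512 bool, what is visible of it) and "rect" ([centre column, centre row, width, height] in pixels, round what is visible of it).
- pinpoint(name, camera): "pixel" ([column, row] in pixels: a listed point, or the origin of a listed thing).
The state is a dict: "t": time; "joint_positions": joint angles; "dq": joint speeds; "tau": joint torques, N m; "tcp_pos": TCP position; "eef_rot": TCP orientation; "contact_force": force on the tool from outside, world axes, zero at the start; "wrist_torque": the same for the moment, N m; "opening": finger opening in m.
Only numpy, scipy, OpenCV 4.12 (cv2) and the standard library are available. Lean on these libraries where they do the work, as an engineer would, in place of code of your own. Each camera call takes 0.05 s, during which the arm holds its last target.

## Working session

There is one attempt and no reset: what is moved stays moved. The work goes in short steps, Python scripts to look and compute and a tool call to move; the robot and the scene stay as the last step left them, time stands still between calls to the robot, and variables do not carry over. Pictures are saved under pics/ and viewed, and the job is handed in when it is done.

Besides the shell and the picture viewer there is one more tool, called after "Request:" by a JSON object that holds its "name" and its "arguments", one argument or row to a line. carry_out: Moves the arm, as the interface text tells. Its arguments: {"type":"object","properties":{"commands":{"type":"array"},"force":{"type":"number"}},"required":["commands"]}

```bash
mkdir -p pics
cat > h.py <<'E'
import numpy as np, cv2
from cell import *
def cam(n):
    c=camera_info(n); f=192/np.tan(np.radians(c["fov_y"])/2)
    K=np.array([[f,0,c["cx"]],[0,f,c["cy"]],[0,0,1]]); R=cv2.Rodrigues(np.array(c["rvec"],float))[0]
    return K,R,np.array(c["tvec"],float)
def onz(C,px,z):
    K,R,t=C; d=R.T@np.linalg.inv(K)@np.array([px[0],px[1],1.]); o=-R.T@t
    return o+d*(z-o[2])/d[2]
def proj(C,P):
    K,R,t=C; p=K@(R@np.array(P,float)+t); return p[:2]/p[2]
def snap(n,f):
    C=cam(n); im=grab_frame(n); cv2.imwrite(f,im[:,:,::-1]); return C,im
E
python3 - <<'E'
from h import *
s=observe(); print({k:np.round(v,4) for k,v in s.items()})
for n in ["top","scene"]:
    C,im=snap(n,f"pics/{n}0.png"); print(n,camera_info(n), -C[1].T@C[2])
    for name,z in [("vial_3",0),("vial_seat",0),("seat_mouth",.063),("seat_pad",.044),("vial_1",0),("vial_2",0),("gasket_pack",0)]:
        for r in pinpoint(name,n)[:3]: print(name,np.round(r["pixel"],1),round(r["confidence"],2),np.round(onz(C,r["pixel"],z),4))
E
```

```text
{'t': np.float64(0.0), 'joint_positions': array([ 1.279 ,  0.2414,  0.0037,  1.3352, -0.    ,  1.5708]), 'dq': array([-0.0001, -0.0017, -0.0005, -0.0008, -0.0001,  0.0007]), 'tau': array([ 1.00000e-04, -3.72321e+01,  2.52407e+01,  1.69000e-02,
        0.00000e+00,  0.00000e+00]), 'tcp_pos': array([0.1436, 0.4782, 0.1904]), 'eef_rot': array([-1.5671,  1.5687, -1.8588]), 'contact_force': array([0.4692, 0.829 , 0.287 ]), 'wrist_torque': array([-0.0502,  0.0024, -0.0432]), 'opening': np.float64(0.0857)}
top {'fov_y': 55.482727849590425, 'cx': 259.50225040657693, 'cy': 190.33869357896185, 'rvec': array([ 2.21194431, -2.14702307,  0.1225448 ]), 'tvec': array([0.09078318, 0.55718153, 0.86320588])} [0.46864276 0.12041865 0.9108735 ]
vial_3 [208.  213.1] 0.53 [0.496  0.2333 0.    ]
vial_3 [161.7 208.9] 0.5 [0.503  0.3484 0.    ]
vial_3 [257.8 230.8] 0.44 [0.4558 0.1083 0.    ]
vial_seat [356.1 214.3] 0.98 [ 0.5039 -0.1365  0.    ]
seat_mouth [364. 218.] 0.76 [ 0.4934 -0.1372  0.063 ]
seat_mouth [159.4 210.4] 0.22 [0.497  0.3377 0.063 ]
seat_pad [362.6 214.8] 0.65 [ 0.5015 -0.1396  0.044 ]
via
[... 538 characters left out ...]
])} [ 0.0531854  -0.33447207  0.60978134]
vial_3 [197.8 212.6] 0.84 [0.4928 0.2404 0.    ]
vial_3 [232.6 252. ] 0.65 [0.4532 0.0912 0.    ]
vial_3 [169.1 190.1] 0.54 [0.5059 0.3606 0.    ]
vial_seat [343.2 299. ] 0.6 [ 0.4971 -0.1466  0.    ]
seat_mouth [347.9 276.7] 0.59 [ 0.4972 -0.1478  0.063 ]
seat_pad [344.3 285.6] 0.62 [ 0.4911 -0.1468  0.044 ]
vial_1 [197.8 212.6] 0.84 [0.4928 0.2404 0.    ]
vial_1 [232.6 252. ] 0.65 [0.4532 0.0912 0.    ]
vial_1 [169.1 190.1] 0.54 [0.5059 0.3606 0.    ]
vial_2 [197.8 212.6] 0.84 [0.4928 0.2404 0.    ]
vial_2 [232.6 252. ] 0.65 [0.4532 0.0912 0.    ]
vial_2 [169.1 190.1] 0.54 [0.5059 0.3606 0.    ]
gasket_pack [284.6 199.8] 0.44 [0.6586 0.1126 0.    ]
```

View pics/top0.png

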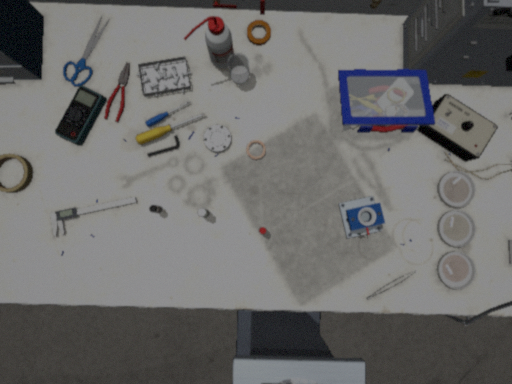

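View pics/scene0.png

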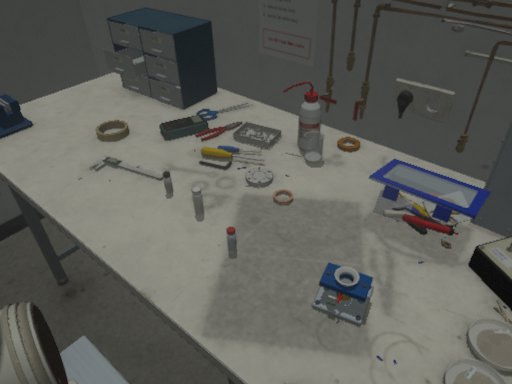

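White-capped vial is at about (208,213) in top and (198,200) in scene. The seat collar is at (366,216) in top and (347,276) in scene. The black vial is at (157,209) and the red one at (263,231). Next I'll refine these positions and plan the approach.

```bash
cat >> h.py <<'E'
from scipy.spatial.transform import Rotation as Ro
def curR():
    s=observe(); return Ro.from_euler('xyz',s["eef_rot"]).as_matrix(), np.array(s["tcp_pos"])
def plan(target,ydir=None):
    R,p=curR(); x=np.array([0,0,-1.])
    out=R.T@(np.array(target)-p); print("tool R cols",np.round(R,3).tolist(),"shift mm",np.round(out*1e3,1))
    y=R[:,1] if ydir is None else np.array([np.cos(ydir),np.sin(ydir),0])
    y=y-x*(x@y); y/=np.linalg.norm(y)
    if y@R[:,1]<0 and ydir is not None: y=-y
    Rt=np.stack([x,y,np.cross(x,y)],1)
    print("rotvec deg",np.round(np.degrees(Ro.from_matrix(R.T@Rt).as_rotvec()),2))
E
python3 - <<'E'
from h import *
for n,b in [("top",(208,213)),("scene",(198,200))]:
    C=cam(n); im=cv2.imread(f"pics/{n}0.png")
    for (u,v),k in [(b,"v"),((366,216) if n=="top" else (347,276),"s")]:
        c=im[v-30:v+30,u-30:u+30]; cv2.imwrite(f"pics/{n}_{k}.png",cv2.resize(c,(480,480),interpolation=cv2.INTER_CUBIC))
C=cam("top");D=cam("scene")
def tri(a,b):
    P=lambda C:C[0]@np.c_[C[1],C[2]]
    X=cv2.triangulatePoints(P(C),P(D),np.array(a,float).reshape(2,1),np.array(b,float).reshape(2,1));return np.round((X[:3]/X[3]).ravel(),4)
print(tri((208,213.1),(197.8,212.6)),tri((364,218),(347.9,276.7)),tri((356.1,214.3),(343.2,299)))
for n in("top","scene"):
  grab_frame(n)
  print([np.round(r["rect"],1) for r in recognise("vial_3",n)[:3]])
plan([0.49,0.237,0.19])
E
montage -version >/dev/null 2>&1; python3 -c "
import cv2,numpy as np
a=[cv2.resize(cv2.imread(f'pics/{n}.png'),(300,300)) for n in('top_v','top_s','scene_v','scene_s')]
cv2.imwrite('pics/m0.png',np.vstack([np.hstack(a[:2]),np.hstack(a[2:])]))"
```

```text
[0.493  0.2354 0.0029] [ 0.4972 -0.1432  0.058 ] [ 0.5056 -0.1416 -0.0133]
[array([261.8, 230.8,   7.3,  10.1])]
[array([169.6, 182.8,   8.1,  22.3]), array([197.1, 201.4,  10.9,  31.1]), array([232.3, 240.9,  10.7,  25.1])]
tool R cols [[0.0, 0.288, 0.958], [0.0, 0.958, -0.288], [-1.0, 0.0, 0.0]] shift mm [   1.3 -132.1  401.1]
rotvec deg [-0.  0. -0.]
```

View pics/m0.png

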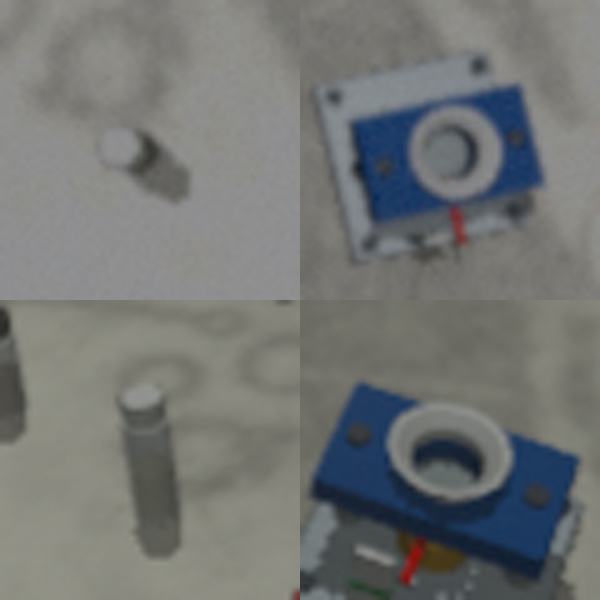

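Run:
```python
from h import *
C=cam("top");D=cam("scene")
print("cap",onz(C,(202.3,212.3),.068),onz(D,(195.9,189.1),.068))
print("mouth",onz(C,(366.5,216.1),.063),onz(D,(346.5,275.9),.063))
W=cam("wrist"); R,p=curR(); o=-W[1].T@W[2]; print("wrist cam in tool",R.T@(o-p),"axis",R.T@W[1][2])
```

```text
cap [0.49540607 0.23802324 0.068     ] [0.49596055 0.23910194 0.068     ]
mouth [ 0.49801144 -0.14307144  0.063     ] [ 0.49717832 -0.14503005  0.063     ]
wrist cam in tool [-0.18336963  0.00151726 -0.07273684] axis [9.57844380e-01 7.89963875e-04 2.87286476e-01]
```

Request:
{"name": "carry_out", "arguments": {
  "commands": [
    [0.0854,[0,-16,50.8],[0,0,0]]
  ]
}}

```text
t: 1.12
tcp_pos: [0.194, 0.4456, 0.1911]
eef_rot: [1.974, 1.569, 1.689]
contact_force: [0.9, -0.2, 0.3]
opening: 0.0851
```

Run:
```python
from h import *
print(observe()["joint_positions"]); plan([.4957,.2385,.13])
```

```text
[ 1.15975109e+00  2.11904670e-01 -3.24443008e-02  1.32532724e+00
  6.55350649e-04  1.44416446e+00]
tool R cols [[-0.0, 0.281, 0.96], [0.001, 0.96, -0.281], [-1.0, 0.001, -0.001]] shift mm [  60.8 -114.2  347.7]
rotvec deg [ 0.   -0.03 -0.07]
```

Request:
{"name": "carry_out", "arguments": {
  "commands": [
    [0.0854,[0.008,-0.0163,0.0497],[0,0,0]],
    [0.0854,[0.008,-0.0163,0.0497],[0,0,0]],
    [0.0854,[0.008,-0.0163,0.0497],[0,0,0]],
    [0.0854,[0.008,-0.0163,0.0497],[0,0,0]],
    [0.0854,[0.008,-0.0163,0.0497],[0,0,0]],
    [0.0854,[0.008,-0.0163,0.0497],[0,0,0]],
    [0.0854,[0.008,-0.0163,0.0497],[0,0,0]],
    [0.0854,[0,0,0],[0,0,0]],
    [0.0854,[0,0,0],[0,0,0]]
  ],
  "force": 30
}}

```text
t: 2.25
tcp_pos: [0.4955, 0.2343, 0.1351]
eef_rot: [-2.817, 1.57, -3.109]
contact_force: [-0.1, -0.3, -0.5]
opening: 0.0856
```

Run:
```python
from h import *
C,im=snap("wrist","pics/w1.png")
print(proj(C,[.4957,.2385,.068]),proj(C,[.4957,.2385,0]))
for r in pinpoint("vial_3","wrist"): print(r["pixel"],r["confidence"],onz(C,r["pixel"],0))
plan([.4957,.2385,.026])
```

```text
[253.65528147 181.23210331] [253.13630644 165.23811243]
[131.8, 170.1] 0.72 [0.46047165 0.10049505 0.        ]
[256.1, 161.9] 0.58 [0.49288373 0.2429321  0.        ]
tool R cols [[-0.0, 0.286, 0.958], [0.0, 0.958, -0.286], [-1.0, 0.0, -0.0]] shift mm [109.6   3.4  -0.3]
rotvec deg [ 0.   -0.01 -0.01]
```

View pics/w1.png

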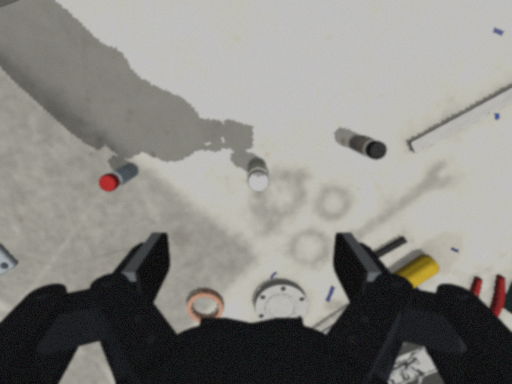

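The wrist view shows the white cap at (258.5,179), the red vial at (109,182), the black one at (376,150), and the fingers at columns 168 and 335.

Run:
```python
from h import *
C=cam("wrist"); im=cv2.imread("pics/w1.png")
cv2.imwrite("pics/w1c.png",cv2.resize(im[140:210,220:300],(800,700)[:2] if 0 else (640,560),interpolation=cv2.INTER_CUBIC))
print(onz(C,(258.5,179),.068)); R,p=curR(); print(p,proj(C,p),proj(C,p+R@np.array([-.13+.0,0,0])*0+R@np.array([-.013,.043,0])),proj(C,p+R@np.array([-.013,-.043,0])))
```

```text
[0.49466887 0.24427878 0.068     ]
[0.49507547 0.23513518 0.13556264] [248.68074622 208.77025798] [313.70564341 216.14447137] [183.32062213 215.9807535 ]
```

View pics/w1c.png

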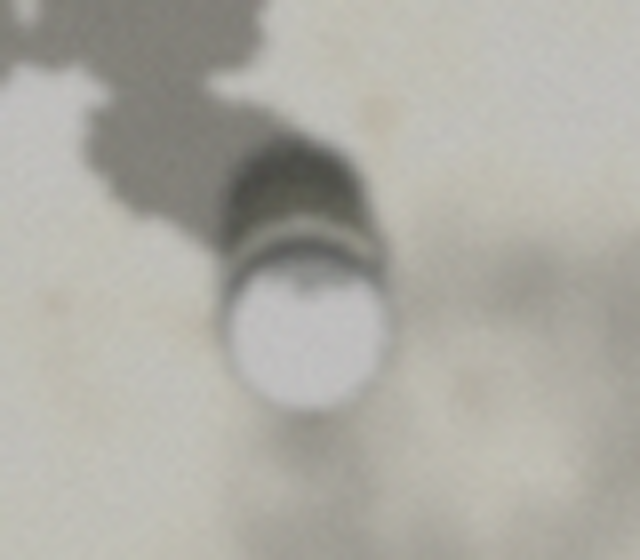

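Request:
{"name": "carry_out", "arguments": {
  "commands": [
    [0.0854,[0.03,0.0049,-0.0005],[0,0,0]],
    [0.0854,[0.04,0,0],[0,0,0]],
    [0.0854,[0.03,0,0],[0,0,0]],
    [0.0854,[0.0095,0,0],[0,0,0]],
    [0.04,[0,0,0],[0,0,0]],
    [0.035,[0,0,0],[0,0,0]],
    [0.03,[0,0,0],[0,0,0]],
    [0.03,[0,0,0],[0,0,0]]
  ],
  "force": 25
}}

```text
t: 3.35
tcp_pos: [0.4974, 0.2394, 0.0266]
eef_rot: [0.766, 1.569, 0.474]
contact_force: [-0.1, -0.0, 0.3]
opening: 0.0298
```

Run:
```python
from h import *
C,im=snap("wrist","pics/w2.png")
plan([.4957,.240,.026]); print(observe()["opening"])
```

```text
tool R cols [[0.001, 0.288, 0.958], [0.0, 0.958, -0.288], [-1.0, 0.001, 0.001]] shift mm [ 0.4  0.2 -1.7]
rotvec deg [-0.    0.04 -0.04]
0.030108747107250918
```

View pics/w2.png

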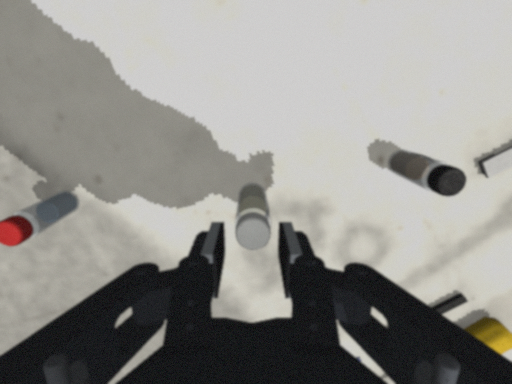

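The vial cap is at (253,232), centred between the fingertips (columns 222 and 281). Next I'll check the fore-aft offset.

Run:
```python
from h import *
C=cam("wrist");R,p=curR(); q=onz(C,(253,232),.068); print(q,R.T@(q-p))
for d in(-.011,0,.011): print(proj(C,p+R@np.array([0,.02,d])),proj(C,p+R@np.array([-.03,.02,d])))
im=cv2.imread("pics/w2.png"); cv2.imwrite("pics/w2c.png",cv2.resize(im[170:330,160:350],(760,640)[:2] if 0 else (712,600),interpolation=cv2.INTER_CUBIC))
```

```text
[0.49553735 0.24269597 0.068     ] [-0.04159585  0.00278432 -0.00255474]
[277.46128563 193.95887851] [282.08620295 210.18676914]
[277.01280378 208.76672597] [281.47381527 227.22435693]
[276.57851912 223.10581432] [280.8840713  243.63196098]
```

View pics/w2c.png

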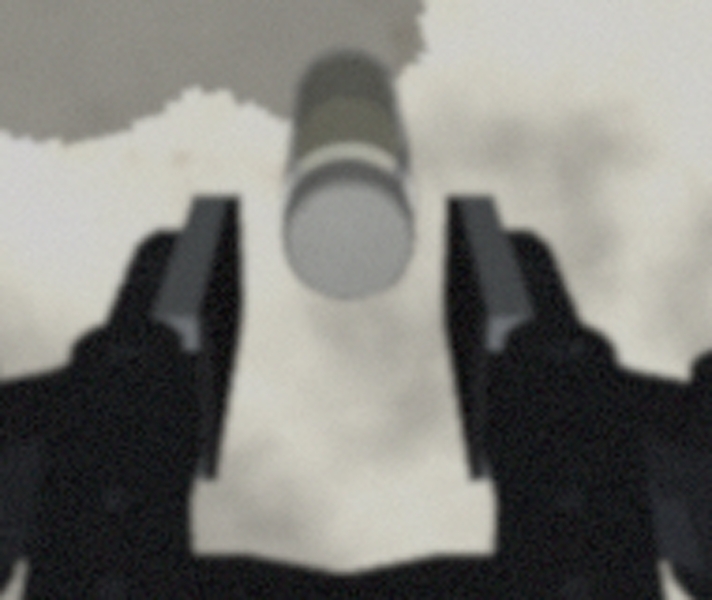

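Run:
```python
from h import *
C,im=snap("scene","pics/s1.png")
R,p=curR(); u,v=proj(C,p); print(u,v,camera_info("wrist")["fov_y"])
u,v=int(u),int(v); c=cv2.resize(im[v-70:v+40,u-70:u+70],(763,600),interpolation=cv2.INTER_CUBIC)[:,:,::-1].copy()
for a in (0,-.019,-.05,-.073):
  for y in(-.015,.015):
    q=proj(C,p+R@np.array([a,y,0])); cv2.circle(c,(int((q[0]-u+70)*5.45),int((q[1]-v+70)*5.45)),3,(0,0,255),-1)
cv2.imwrite("pics/s1c.png",c)
```

```text
198.27614168876266 203.23687753567614 69.06306736222612
```

View pics/s1c.png

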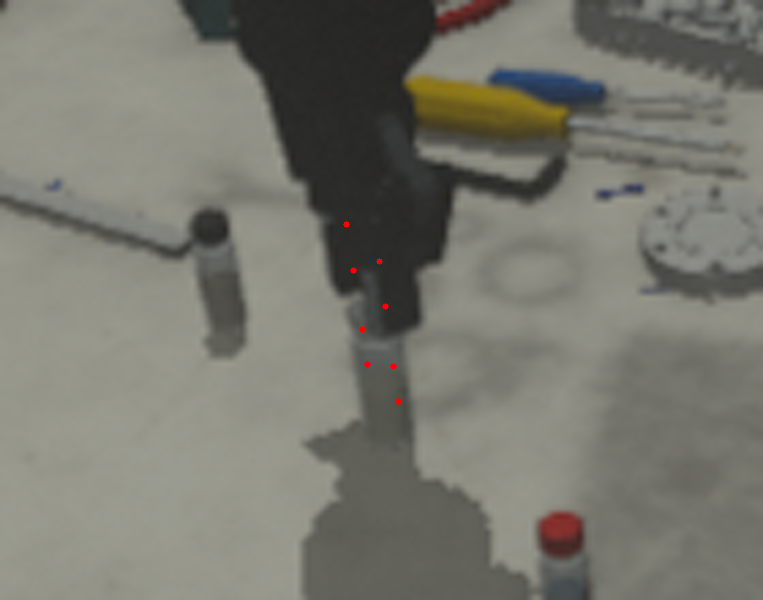

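The scene crop shows the visible fingertips about 33 mm above the reported TCP, and the wrist view agrees. I'll check this before gripping by going down in small steps while watching force and images.

Request:
{"name": "carry_out", "arguments": {
  "commands": [
    [0.04,[0.007,0,-0.001],[0,0,0]],
    [0.04,[0.007,0,-0.001],[0,0,0]],
    [0.04,[0,0,0],[0,0,0]]
  ]
}}

```text
t: 3.82
tcp_pos: [0.4938, 0.2393, 0.0106]
eef_rot: [-2.401, 1.568, -2.692]
contact_force: [0.7, -0.4, -0.3]
opening: 0.0398
```

```bash
cat > look.py <<'E'
import sys
from h import *
tag=sys.argv[1]
R,p=curR(); out=[]
for n in ("scene","wrist","top"):
    C,im=snap(n,f"pics/{n}_{tag}.png")
    u,v=np.array(proj(C,p)).astype(int); h,w={"scene":(50,45),"wrist":(90,90),"top":(30,30)}[n]
    c=cv2.resize(cv2.copyMakeBorder(im,100,100,100,100,cv2.BORDER_CONSTANT)[v+100-h:v+100+h,u+100-w:u+100+w],None,fx=380/(2*w),fy=380/(2*w),interpolation=cv2.INTER_CUBIC)[:,:,::-1].copy()
    for a in (0,-.019,-.073):
      for y in(-.02,.02):
        q=proj(C,p+R@np.array([a,y,0])); cv2.circle(c,(int((q[0]-u+w)*190/w),int((q[1]-v+h)*190/w)),2,(0,0,255),-1)
    out.append(c[:420])
H=max(c.shape[0] for c in out); out=[cv2.copyMakeBorder(c,0,H-c.shape[0],0,0,cv2.BORDER_CONSTANT) for c in out]
cv2.imwrite(f"pics/l_{tag}.png",np.hstack(out[:2])); cv2.imwrite(f"pics/lt_{tag}.png",out[2])
s=observe(); print(s["t"],p,s["opening"],s["contact_force"],s["joint_positions"])
E
python3 look.py a
```

```text
3.975 [0.49383035 0.23932081 0.01061387] 0.03975388431567018 [-0.27554598 -0.41688844  0.05072058] [ 4.51186541e-01  4.79220504e-01 -1.43673422e-01  9.48093302e-01
 -3.07734649e-05  7.42963613e-01]
```

View pics/l_a.png

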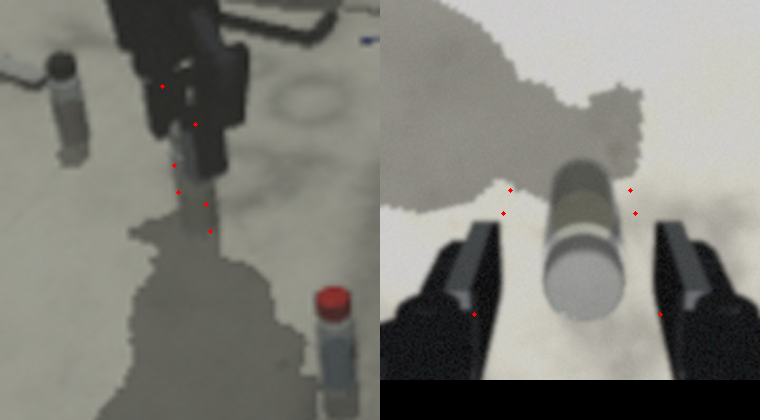

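View pics/lt_a.png

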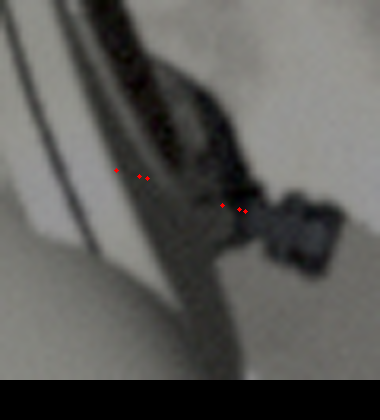

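Request:
{"name": "carry_out", "arguments": {
  "commands": [
    [0.04,[0.003,0,0.001],[0,0,0]],
    [0.04,[0.003,0,0],[0,0,0]],
    [0.03,[0,0,0],[0,0,0]],
    [0.018,[0,0,0],[0,0,0]],
    [0.015,[0,0,0],[0,0,0]],
    [0.01,[0,0,0],[0,0,0]],
    [0.01,[0,0,0],[0,0,0]]
  ],
  "force": 25
}}

```text
t: 4.85
tcp_pos: [0.4959, 0.2395, 0.0058]
eef_rot: [0.832, 1.571, 0.54]
contact_force: [0.8, -0.8, -0.5]
opening: 0.0208
```

```bash
python3 look.py b
```

```text
5.0 [0.49587457 0.2395042  0.00584347] 0.021123251936621654 [ 0.08231046  0.4845834  -0.10516589] [ 4.49906195e-01  4.87171542e-01 -1.48300140e-01  9.35281180e-01
 -6.91995027e-06  7.41739560e-01]
```

View pics/l_b.png

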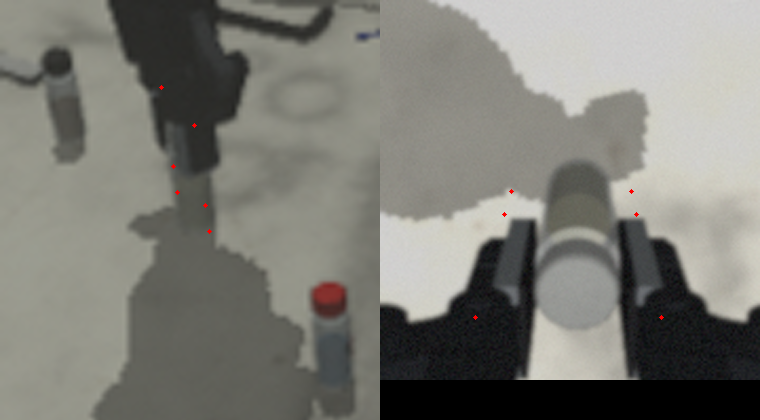

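The opening is 21 mm, so the vial body is gripped just below the cap, with the fingertips about 34 mm above the worktop. I'll lift slightly to verify the hold, then carry it to above the seat.

Request:
{"name": "carry_out", "arguments": {
  "commands": [
    [0.01,[-0.015,0,0],[0,0,0]],
    [0.01,[-0.035,0,0],[0,0,0]],
    [0.01,[-0.04,0,0],[0,0,0]],
    [0.01,[0,-0.02,0.006],[0,0,0]],
    [0.01,[0,-0.04,0.0122],[0,0,0]],
    [0.01,[0,-0.05,0.0153],[0,0,0]],
    [0.01,[0,-0.055,0.0168],[0,0,0]],
    [0.01,[0,-0.055,0.0168],[0,0,0]],
    [0.01,[0,-0.055,0.0168],[0,0,0]],
    [0.01,[0,-0.05,0.0153],[0,0,0]]
  ]
}}

```text
t: 6.25
tcp_pos: [0.4964, -0.1027, 0.0959]
eef_rot: [-2.47, 1.571, -2.763]
contact_force: [1.6, 0.4, 0.5]
opening: 0.021
```

Request:
{"name": "carry_out", "arguments": {
  "commands": [
    [0.01,[0,-0.03,0.009],[0,0,0]],
    [0.01,[0,-0.012,0.0037],[0,0,0]],
    [0.01,[0,0,0],[0,0,0]],
    [0.01,[0,0,0],[0,0,0]]
  ]
}}

```text
t: 6.75
tcp_pos: [0.4973, -0.1431, 0.0957]
eef_rot: [2.47, 1.57, 2.18]
contact_force: [-0.1, -0.0, -0.8]
opening: 0.0211
```

```bash
python3 look.py c;python3 - <<'E'
from h import *
plan([.4976,-.144,.096])
E
```

```text
6.9 [ 0.49726968 -0.14305227  0.09571178] 0.02107363764190521 [ 0.64250048  0.28676538 -0.82809226] [-2.79978231e-01  3.36746050e-01 -1.20377728e-01  1.11389313e+00
  1.52242812e-04  9.85685529e-03]
tool R cols [[-0.0, 0.286, 0.958], [0.0, 0.958, -0.286], [-1.0, 0.0, -0.0]] shift mm [-0.2 -0.9  0.4]
rotvec deg [ 0.   -0.01 -0.01]
```

View pics/l_c.png

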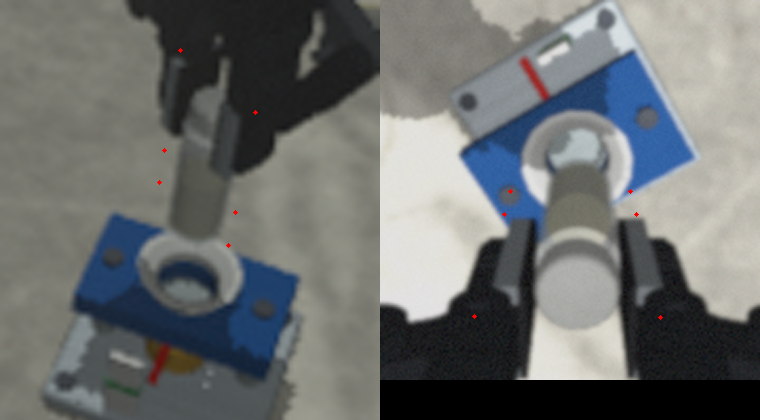

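View pics/scene_c.png

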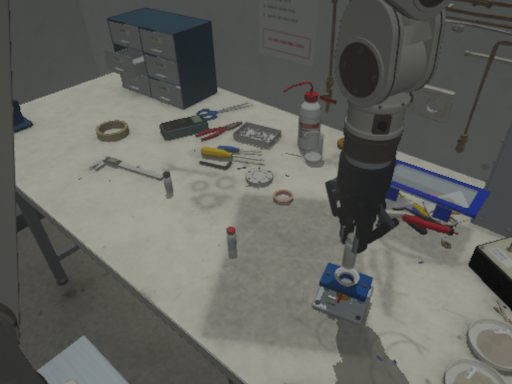

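View pics/wrist_c.png

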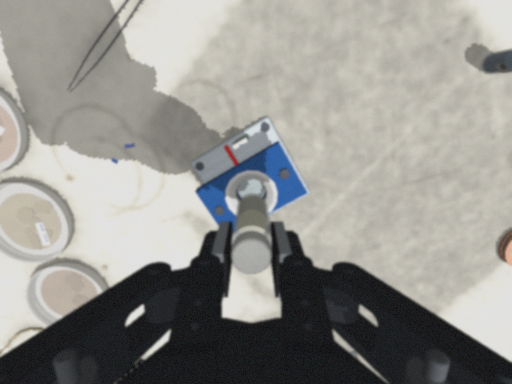

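The wrist view shows the vial over the collar, laterally aligned, with mouth and vial both at about column 253. The scene view shows the vial hanging above the mouth. Next I'll quantify the fore-aft offset.

Run:
```python
from h import *
im=cv2.imread("pics/scene_c.png"); a=cv2.resize(im[225:295,315:380],(390,420),interpolation=cv2.INTER_CUBIC)
im=cv2.imread("pics/wrist_c.png"); b=cv2.resize(im[160:280,200:310],(385,420),interpolation=cv2.INTER_CUBIC)
cv2.imwrite("pics/z_c.png",np.hstack([a,b]))
```

```text
(no output)
```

View pics/z_c.png

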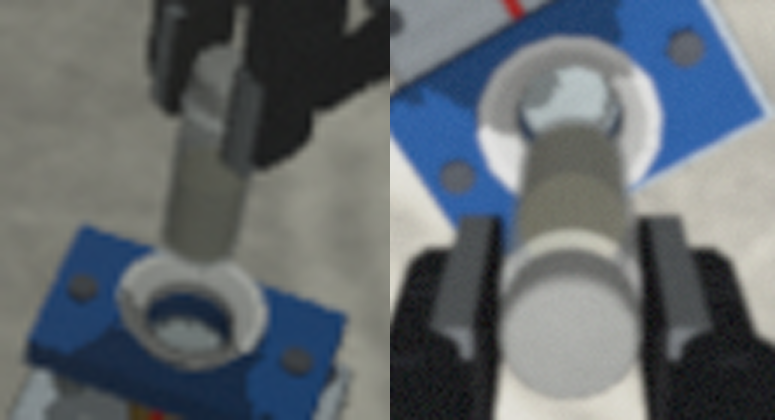

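Run:
```python
from h import *
W=cam("wrist");S=cam("scene");R,p=curR()
def T(q): return np.round((R.T@(q-p))*1e3,1)
m1=onz(W,(251.1,195.0),.063); c1=onz(W,(251,255.3),.158); 
print("wrist mouth",m1,"cap",c1,"rel tool",T(m1),T(c1))
print("bottom far edge",T(onz(W,(252.6,194.5),.090)))
m2=onz(S,(346.7,275.9),.063); b2=onz(S,(347.9,263.3),.090)
print("scene mouth",m2,"bottom",b2,T(m2),T(b2))
for P in (W,): print([proj(P,p+R@np.array([a,0,0])) for a in(-.06,0)])
# scene vial sides predicted for axis at TCP
print("scene pred bottom",proj(S,[p[0],p[1],.09]),"cap",proj(S,[p[0],p[1],.158]))
print("wrist pred bottom",proj(W,[p[0],p[1],.09]),"cap",proj(W,[p[0],p[1],.158]))
```

```text
wrist mouth [ 0.49890118 -0.14157477  0.063     ] cap [ 0.49780464 -0.14136089  0.158     ] rel tool [32.8  1.8  0.9] [-62.2   1.7  -0.2]
bottom far edge [ 5.8  2.8 -8.6]
scene mouth [ 0.49739958 -0.14529639  0.063     ] bottom [ 0.50083    -0.14196109  0.09      ] [32.8 -2.2  0.6] [5.8 1.9 2.9]
[array([247.66856557, 253.31247139]), array([248.63319495, 208.76475682])]
scene pred bottom [347.42012647 264.72881281] cap [352.4999956  235.92989854]
wrist pred bottom [248.69637537 205.79306196] cap [247.63724181 255.60947055]
```

Request:
{"name": "carry_out", "arguments": {
  "commands": [
    [0.01,[0.01,-0.0015,-0.001],[0,0,0]],
    [0.01,[0.012,0,0],[0,0,0]],
    [0.01,[0,0,0],[0,0,0]]
  ]
}}

```text
t: 7.28
tcp_pos: [0.4946, -0.1448, 0.072]
eef_rot: [3.138, 1.567, 2.846]
contact_force: [-0.2, -0.9, -0.7]
opening: 0.0208
```

```bash
cat > z.py <<'E'
import sys
from h import *
t=sys.argv[1]
C,im=snap("scene",f"pics/scene_{t}.png"); a=cv2.resize(im[225:309,315:380],(390,504),interpolation=cv2.INTER_CUBIC)
C,im=snap("wrist",f"pics/wrist_{t}.png"); b=cv2.resize(im[160:304,200:310],(385,504),interpolation=cv2.INTER_CUBIC)
cv2.imwrite(f"pics/z_{t}.png",np.hstack([a,b])[:,:,::-1])
s=observe(); print(s["t"],np.round(s["tcp_pos"],4),np.round(s["contact_force"],2),np.round(s["wrist_torque"],2),s["opening"])
E
python3 z.py d
```

```text
7.375 [ 0.4958 -0.1452  0.0733] [ 0.34  0.15 -0.91] [-0.02  0.05 -0.01] 0.020663749506655334
```

View pics/z_d.png

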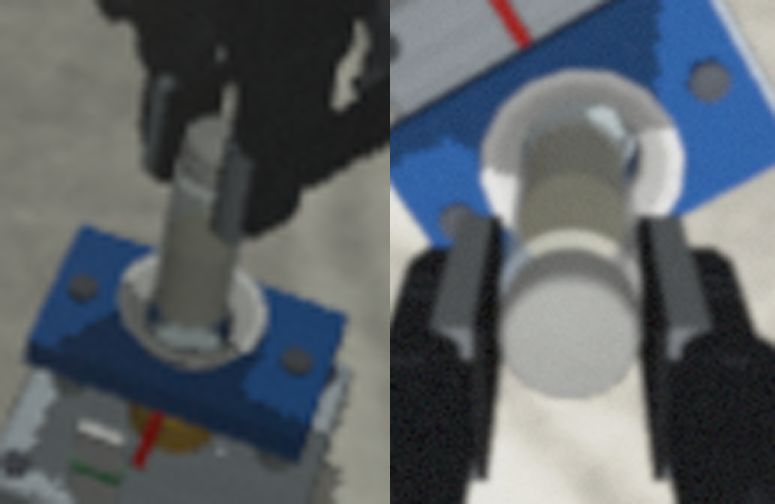

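Request:
{"name": "carry_out", "arguments": {
  "commands": [
    [0.01,[0.004,0.0005,0.0005],[0,0,0]],
    [0.01,[0.004,0,0],[0,0,0]],
    [0.01,[0.003,0,0],[0,0,0]],
    [0.01,[0,0,0],[0,0,0]]
  ]
}}

```text
t: 7.88
tcp_pos: [0.4964, -0.145, 0.0625]
eef_rot: [-3.105, 1.57, 2.886]
contact_force: [-0.2, 0.5, 0.1]
opening: 0.0207
```

```bash
python3 z.py e
```

```text
7.975 [ 0.4967 -0.145   0.0628] [ 0.23 -0.6  -0.55] [-0.01 -0.02 -0.03] 0.020843399965050184
```

View pics/z_e.png

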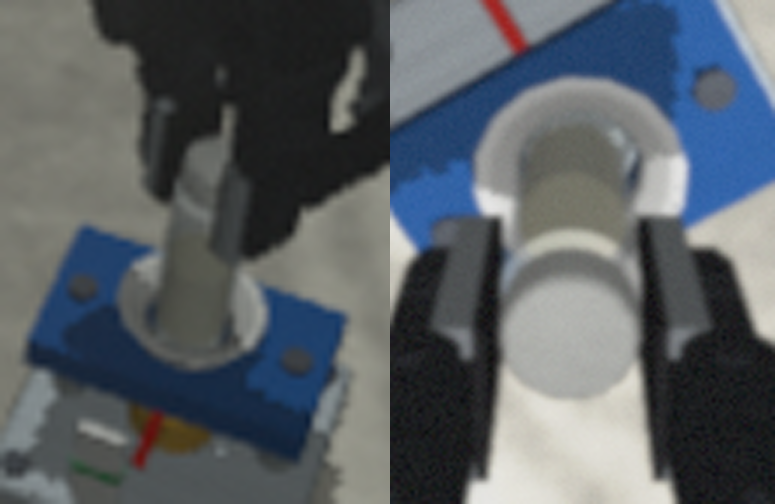

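Request:
{"name": "carry_out", "arguments": {
  "commands": [
    [0.01,[0.003,0,0],[0,0,0]],
    [0.01,[0.002,0,0],[0,0,0]],
    [0.01,[0,0,0],[0,0,0]]
  ]
}}

```text
t: 8.35
tcp_pos: [0.4966, -0.1449, 0.0576]
eef_rot: [2.695, 1.57, 2.403]
contact_force: [0.3, 1.1, -0.9]
opening: 0.0208
```

Request:
{"name": "carry_out", "arguments": {
  "commands": [
    [0.01,[0.003,0,0],[0,0,0]],
    [0.01,[0.001,0,0],[0,0,0]],
    [0.01,[0,0,0],[0,0,0]]
  ]
}}

```text
t: 8.72
tcp_pos: [0.4967, -0.1449, 0.0537]
eef_rot: [2.443, 1.571, 2.151]
contact_force: [0.5, 1.4, -1.2]
opening: 0.0209
```

```bash
python3 z.py f
```

```text
8.825 [ 0.4967 -0.1449  0.0538] [ 0.48 -0.33 -0.48] [ 0.14 -0.12 -0.02] 0.020720981391111615
```

View pics/z_f.png

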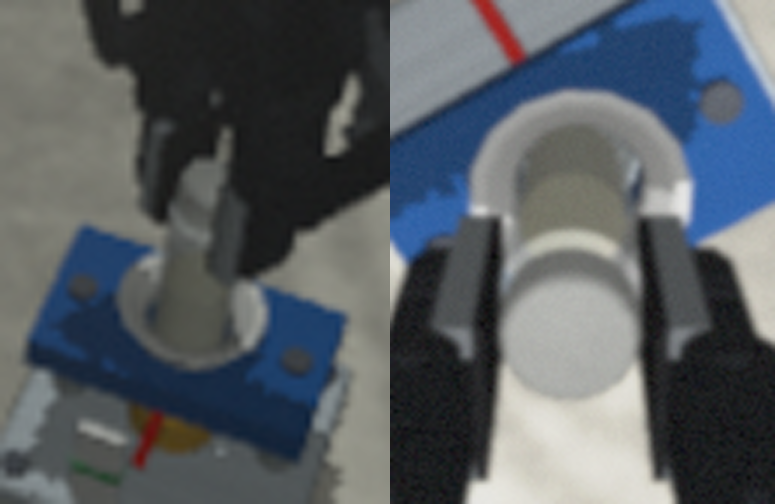

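Request:
{"name": "carry_out", "arguments": {
  "commands": [
    [0.01,[0.002,0,0],[0,0,0]],
    [0.01,[0,0,0],[0,0,0]],
    [0.03,[0,0,0],[0,0,0]],
    [0.035,[0,0,0],[0,0,0]],
    [0.05,[0,0,0],[0,0,0]],
    [0.05,[0,0,0],[0,0,0]]
  ]
}}

```text
t: 9.57
tcp_pos: [0.4967, -0.145, 0.0518]
eef_rot: [-0.537, 1.571, -0.829]
contact_force: [-0.5, -0.2, -0.1]
opening: 0.0499
```

```bash
python3 z.py g
```

```text
9.675 [ 0.4967 -0.145   0.0518] [-0.08 -0.23 -0.1 ] [-0.04 -0.06  0.01] 0.0498675712606139
```

View pics/z_g.png

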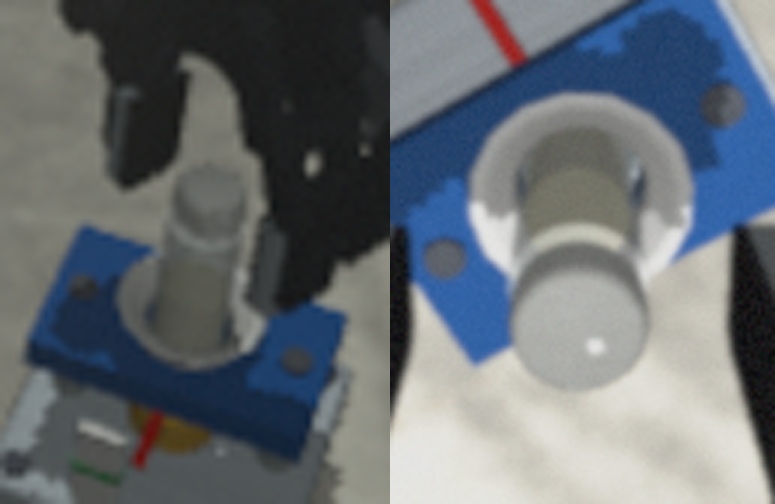

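Released. The vial stands in the collar: cap at scene crop (208,195), wrist crop (580,320), pointer still raised. Next I'll go up, close the fingers and look.

Request:
{"name": "carry_out", "arguments": {
  "commands": [
    [0.05,[-0.015,0,0],[0,0,0]],
    [0.05,[-0.03,0,0],[0,0,0]],
    [0.05,[-0.03,0,0],[0,0,0]],
    [0.05,[-0.01,0,0],[0,0,0]],
    [0,[0,0,0],[0,0,0]],
    [0,[0,0,0],[0,0,0]],
    [0,[0,0,0],[0,0,0]],
    [0,[0,0,0],[0,0,0]],
    [0,[0,0,0],[0,0,0]]
  ],
  "force": 40
}}

```text
t: 10.8
tcp_pos: [0.4965, -0.1449, 0.1364]
eef_rot: [-3.134, 1.57, 2.858]
contact_force: [-0.1, 0.3, 1.0]
opening: 0.0001
```

```bash
python3 look.py h
```

```text
10.95 [ 0.49650638 -0.14494198  0.13641597] 0.00014549197727906383 [0.72281018 0.76788632 0.07287002] [-2.84007898e-01  3.04891433e-01 -5.30549018e-02  1.21299790e+00
 -4.19449862e-05  7.77439364e-03]
```

View pics/l_h.png

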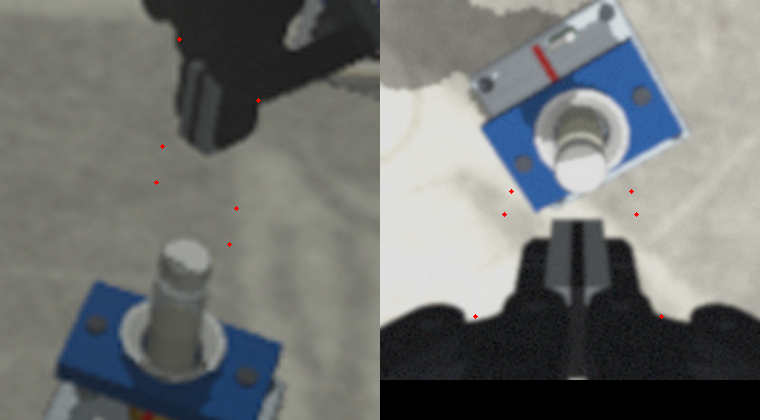

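View pics/wrist_h.png

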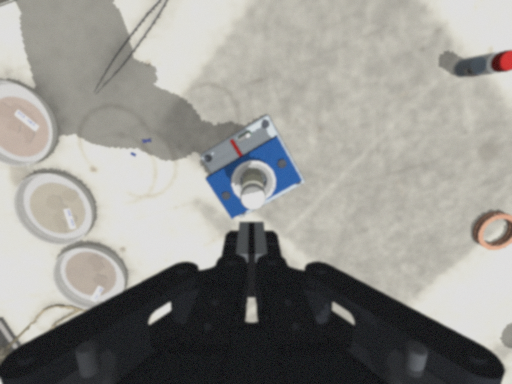

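The closed fingertips are at wrist (251,222), and the cap is at about (254,197), standing upright in the seat. Next I'll compute the cap's offset from the tool axis.

Run:
```python
from h import *
W=cam("wrist");S=cam("scene");R,p=curR()
im=cv2.imread("pics/wrist_h.png"); a=cv2.resize(im[150:230,215:295],(400,400),interpolation=cv2.INTER_CUBIC)
im=cv2.imread("pics/scene_h.png"); b=cv2.resize(im[230:310,310:390],(400,400),interpolation=cv2.INTER_CUBIC)
cv2.imwrite("pics/z_h.png",np.hstack([a,b]))
print("pred cap px W",proj(W,[p[0],p[1],.112]),"S",proj(S,[p[0],p[1],.112]))
print(proj(S,[p[0]+.005,p[1],.112]),proj(S,[p[0],p[1]+.005,.112]))
```

```text
pred cap px W [248.89922876 197.21505996] S [349.79902751 256.6539858 ]
[351.33646083 254.94528942] [347.16565104 255.23890301]
```

View pics/z_h.png

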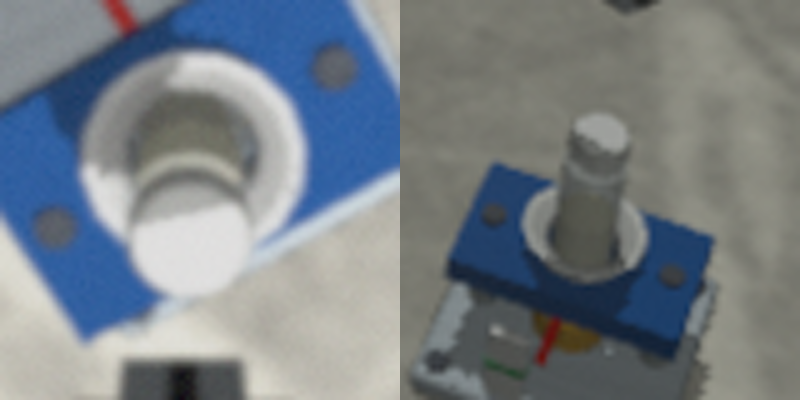

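Request:
{"name": "carry_out", "arguments": {
  "commands": [
    [0,[0.02,0.0005,0],[0,0,0]],
    [0,[0.02,0,0],[0,0,0]],
    [0,[0.005,0,0],[0,0,0]],
    [0,[0,0,0],[0,0,0]]
  ]
}}

```text
t: 11.45
tcp_pos: [0.4968, -0.1445, 0.0919]
eef_rot: [-3.067, 1.57, 2.924]
contact_force: [0.5, -0.1, 1.3]
opening: -0.0003
```

```bash
python3 z.py i
```

```text
11.55 [ 0.4975 -0.1447  0.0927] [-0.03 -0.21 -0.08] [ 0.  0. -0.] -0.0004547053718667365
```

View pics/z_i.png

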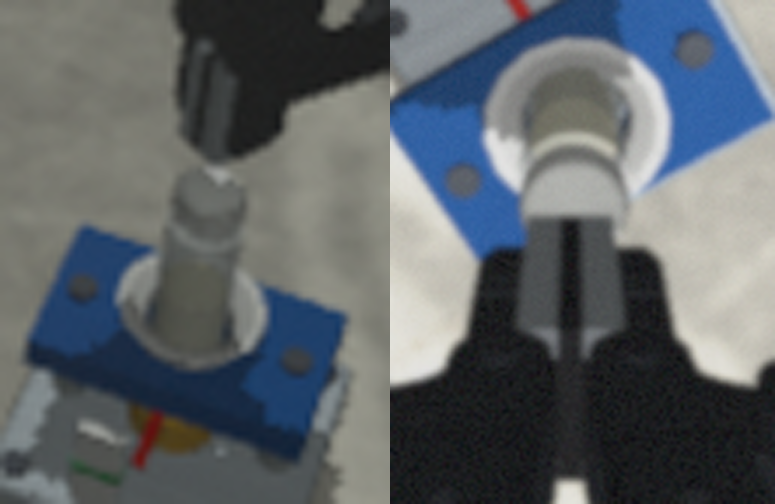

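Request:
{"name": "carry_out", "arguments": {
  "commands": [
    [0,[0.003,0.0007,0],[0,0,0]],
    [0,[0.003,0,0],[0,0,0]],
    [0,[0.002,0,0],[0,0,0]],
    [0,[0,0,0],[0,0,0]]
  ]
}}

```text
t: 12.05
tcp_pos: [0.4968, -0.1438, 0.0836]
eef_rot: [-3.099, 1.57, 2.892]
contact_force: [0.6, -0.1, 0.3]
opening: -0.0
```

Request:
{"name": "carry_out", "arguments": {
  "commands": [
    [0,[0.001,0,0],[0,0,0]],
    [0,[0.001,0,0],[0,0,0]],
    [0,[0,0,0],[0,0,0]]
  ]
}}

```text
t: 12.42
tcp_pos: [0.497, -0.1439, 0.0817]
eef_rot: [-3.004, 1.571, 2.988]
contact_force: [-0.0, -0.2, 0.2]
opening: -0.0001
```

Request:
{"name": "carry_out", "arguments": {
  "commands": [
    [0,[0.001,0,0],[0,0,0]],
    [0,[0.001,0,0],[0,0,0]],
    [0,[0,0,0],[0,0,0]]
  ]
}}

```text
t: 12.8
tcp_pos: [0.4969, -0.1438, 0.0797]
eef_rot: [3.123, 1.571, 2.831]
contact_force: [0.3, 0.8, -0.0]
opening: 0.0001
```

```bash
python3 z.py j
```

```text
12.9 [ 0.497  -0.1439  0.0798] [-0.24  0.62 -0.05] [-0.02  0.01 -0.  ] 7.586908926168397e-05
```

View pics/z_j.png

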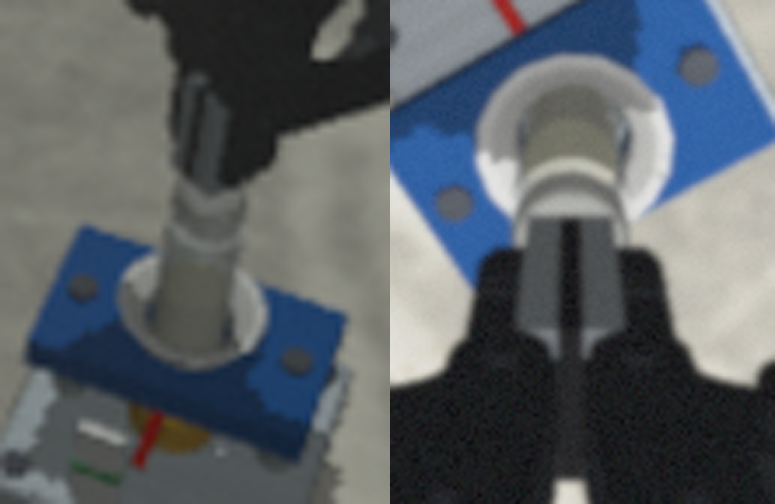

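Almost touching: the tip is at scene crop (212,190), over the cap. I'll continue in 1 mm steps.

Request:
{"name": "carry_out", "arguments": {
  "commands": [
    [0,[0.001,0,0],[0,0,0]],
    [0,[0.001,0,0],[0,0,0]],
    [0,[0,0,0],[0,0,0]]
  ]
}}

```text
t: 13.28
tcp_pos: [0.4969, -0.1438, 0.0777]
eef_rot: [3.072, 1.571, 2.78]
contact_force: [-0.2, -0.4, 1.1]
opening: -0.0001
```

Request:
{"name": "carry_out", "arguments": {
  "commands": [
    [0,[0.001,0,0],[0,0,0]],
    [0,[0.001,0,0],[0,0,0]],
    [0,[0,0,0],[0,0,0]]
  ]
}}

```text
t: 13.65
tcp_pos: [0.4969, -0.1438, 0.0757]
eef_rot: [3.013, 1.571, 2.721]
contact_force: [0.4, 0.4, 0.8]
opening: -0.0001
```

Request:
{"name": "carry_out", "arguments": {
  "commands": [
    [0,[0.001,0,0],[0,0,0]],
    [0,[0.001,0,0],[0,0,0]],
    [0,[0,0,0],[0,0,0]]
  ]
}}

```text
t: 14.02
tcp_pos: [0.497, -0.1438, 0.0737]
eef_rot: [3.108, 1.571, 2.816]
contact_force: [-0.3, -1.0, 0.8]
opening: -0.0
```

Request:
{"name": "carry_out", "arguments": {
  "commands": [
    [0,[0.001,0,0],[0,0,0]],
    [0,[0.001,0,0],[0,0,0]],
    [0,[0,0,0],[0,0,0]]
  ]
}}

```text
t: 14.4
tcp_pos: [0.4973, -0.1439, 0.0721]
eef_rot: [-0.011, 1.57, -0.303]
contact_force: [-0.8, 0.1, 1.9]
opening: 0.0
```

```bash
python3 z.py k
```

```text
14.5 [ 0.4972 -0.1439  0.0721] [-0.78 -0.26  2.22] [0.04 0.13 0.  ] 7.050339785615899e-05
```

View pics/z_k.png

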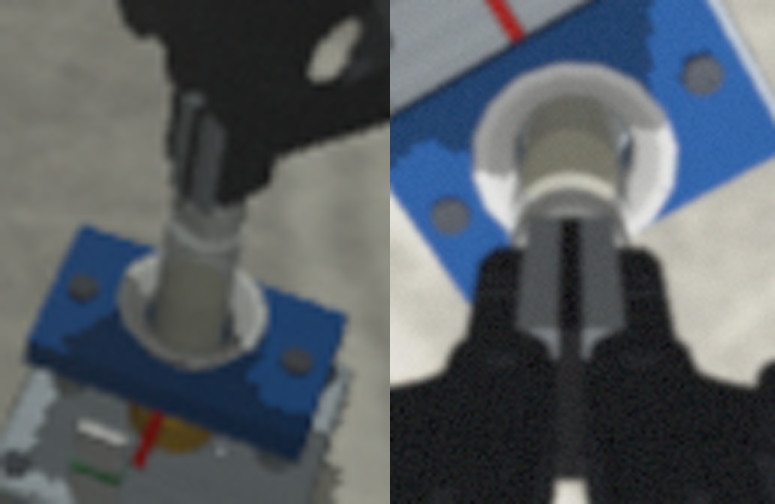

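Contact at about TCP 0.072 (2 N). Pushing on in small steps; the hard stop is expected near 0.058.

Request:
{"name": "carry_out", "arguments": {
  "commands": [
    [0,[0.001,0,0],[0,0,0]],
    [0,[0.001,0,0],[0,0,0]],
    [0,[0.001,0,0],[0,0,0]],
    [0,[0.001,0,0],[0,0,0]],
    [0,[0,0,0],[0,0,0]]
  ]
}}

```text
t: 15.12
tcp_pos: [0.4973, -0.1439, 0.068]
eef_rot: [0.026, 1.57, -0.266]
contact_force: [-0.5, 0.3, 5.7]
opening: -0.0002
```

Request:
{"name": "carry_out", "arguments": {
  "commands": [
    [0,[0.001,0,0],[0,0,0]],
    [0,[0.001,0,0],[0,0,0]],
    [0,[0.001,0,0],[0,0,0]],
    [0,[0.001,0,0],[0,0,0]],
    [0,[0,0,0],[0,0,0]]
  ]
}}

```text
t: 15.75
tcp_pos: [0.4975, -0.144, 0.0643]
eef_rot: [0.005, 1.57, -0.287]
contact_force: [-0.1, -0.0, 8.0]
opening: -0.0003
```

Request:
{"name": "carry_out", "arguments": {
  "commands": [
    [0,[0.001,0,0],[0,0,0]],
    [0,[0.001,0,0],[0,0,0]],
    [0,[0,0,0],[0,0,0]]
  ]
}}

```text
t: 16.12
tcp_pos: [0.4975, -0.144, 0.0625]
eef_rot: [-0.009, 1.57, -0.3]
contact_force: [-0.9, 0.8, 6.9]
opening: -0.0002
```

```bash
python3 z.py l
```

```text
16.225 [ 0.4976 -0.144   0.0625] [-0.61  0.28  7.35] [0.1  0.3  0.06] -0.00018775768145629218
```

View pics/z_l.png

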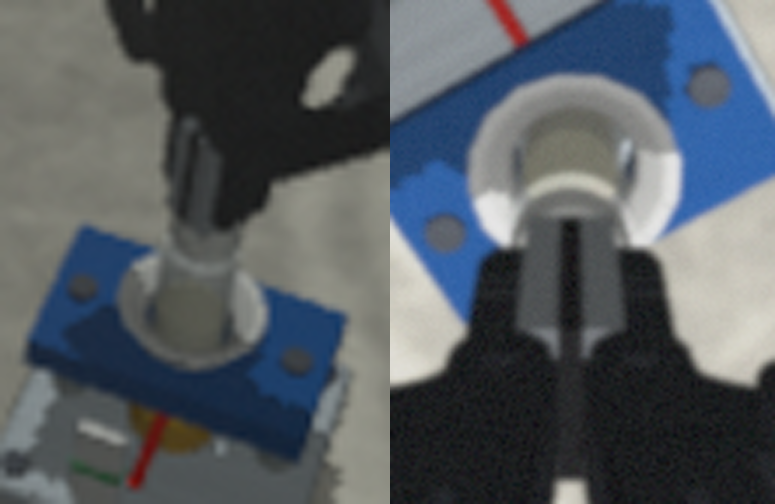

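The plunger is moving: the pointer tip is now at scene crop (135,485) and was at (138,465). Force is 7 N.

Request:
{"name": "carry_out", "arguments": {
  "commands": [
    [0,[0.001,0,0],[0,0,0]],
    [0,[0.001,0,0],[0,0,0]],
    [0,[0,0,0],[0,0,0]]
  ]
}}

```text
t: 16.6
tcp_pos: [0.4976, -0.144, 0.0606]
eef_rot: [0.014, 1.569, -0.278]
contact_force: [-0.3, 0.1, 9.1]
opening: 0.0
```

Request:
{"name": "carry_out", "arguments": {
  "commands": [
    [0,[0.001,0,0],[0,0,0]],
    [0,[0.0005,0,0],[0,0,0]],
    [0,[0,0,0],[0,0,0]]
  ]
}}

```text
t: 16.98
tcp_pos: [0.4978, -0.144, 0.0593]
eef_rot: [0.011, 1.569, -0.28]
contact_force: [-1.3, -0.8, 9.4]
opening: -0.0002
```

Request:
{"name": "carry_out", "arguments": {
  "commands": [
    [0,[0.0005,0,0],[0,0,0]],
    [0,[0,0,0],[0,0,0]]
  ]
}}

```text
t: 17.23
tcp_pos: [0.4978, -0.1441, 0.0589]
eef_rot: [0.001, 1.569, -0.291]
contact_force: [-0.5, 0.6, 10.0]
opening: -0.0004
```

Request:
{"name": "carry_out", "arguments": {
  "commands": [
    [0,[0.0005,0,0],[0,0,0]],
    [0,[0,0,0],[0,0,0]]
  ]
}}

```text
t: 17.48
tcp_pos: [0.4978, -0.144, 0.0584]
eef_rot: [0.009, 1.569, -0.282]
contact_force: [-1.4, 0.1, 9.5]
opening: -0.0003
```

Request:
{"name": "carry_out", "arguments": {
  "commands": [
    [0,[0.0005,0,0],[0,0,0]],
    [0,[0,0,0],[0,0,0]]
  ]
}}

```text
t: 17.73
tcp_pos: [0.4979, -0.1441, 0.0581]
eef_rot: [0.007, 1.569, -0.284]
contact_force: [-1.7, 0.6, 10.6]
opening: -0.0004
```

Request:
{"name": "carry_out", "arguments": {
  "commands": [
    [0,[0.0005,0,0],[0,0,0]],
    [0,[0,0,0],[0,0,0]]
  ]
}}

```text
t: 17.98
tcp_pos: [0.4983, -0.1442, 0.0581]
eef_rot: [-0.003, 1.568, -0.295]
contact_force: [-2.1, 0.3, 13.0]
opening: -0.0002
```

Request:
{"name": "carry_out", "arguments": {
  "commands": [
    [0,[0.0005,0,0],[0,0,0]],
    [0,[0,0,0],[0,0,0]]
  ]
}}

```text
t: 18.23
tcp_pos: [0.4986, -0.1443, 0.0581]
eef_rot: [0.009, 1.567, -0.283]
contact_force: [-2.8, 0.6, 15.5]
opening: 0.0002
```

TCP z has stopped at 0.0581 while force rises to 15.5 N, so the plunger is on the hard stop. Next I'll check the pointer.

```bash
python3 z.py m; python3 -c "
import cv2,numpy as np
a=[cv2.resize(cv2.imread(f'pics/scene_{t}.png')[280:320,310:360],(390,312),interpolation=cv2.INTER_CUBIC) for t in('h','m')]
cv2.imwrite('pics/p.png',np.hstack(a))"
```

```text
18.325 [ 0.4986 -0.1443  0.0581] [-2.64  0.54 14.87] [0.11 0.51 0.  ] -0.00013096609282945096
```

View pics/z_m.png

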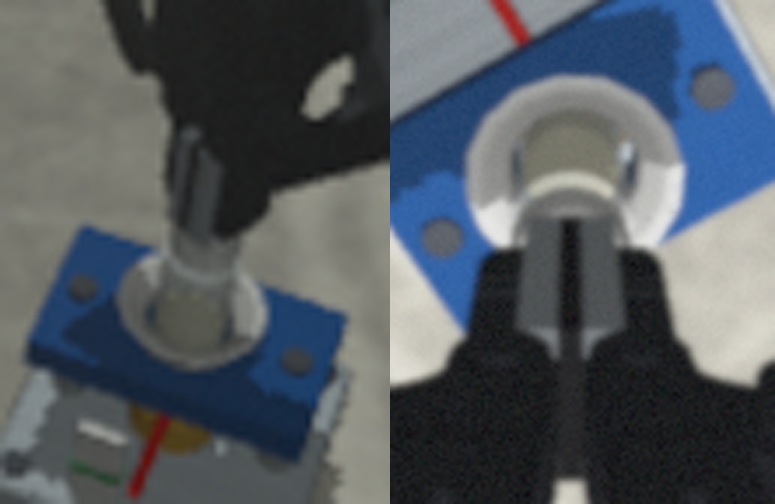

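View pics/p.png

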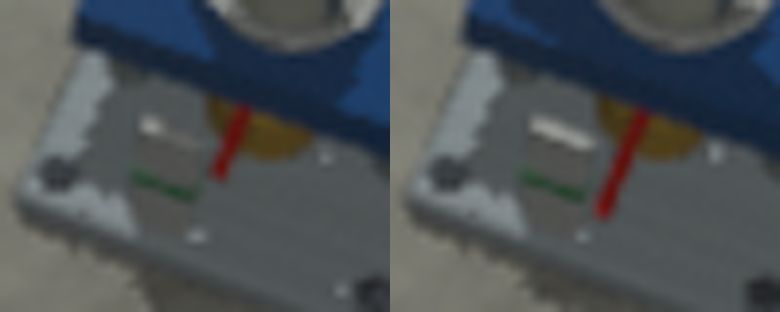

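The pointer has come down level with the green line (tip at right-panel (603,213)). Travel is 14 mm. One hold to confirm it is steady, then I'll hand in.

Request:
{"name": "carry_out", "arguments": {
  "commands": [
    [0,[0.0001,0,0],[0,0,0]],
    [0,[0,0,0],[0,0,0]],
    [0,[0,0,0],[0,0,0]],
    [0,[0,0,0],[0,0,0]]
  ]
}}

```text
t: 18.82
tcp_pos: [0.4987, -0.1443, 0.0581]
eef_rot: [0.013, 1.567, -0.279]
contact_force: [-2.2, 0.4, 14.9]
opening: 0.0001
```

Run:
```python
from h import *
s=observe(); print(s["t"],s["tcp_pos"],s["contact_force"]); print(job_done())
```

```text
18.825 [ 0.49865886 -0.14430165  0.0580549 ] [-2.1547706   0.379619   14.89039337]
the job is handed in; nothing more can be done
None
```

The white-capped vial stands in the sprung seat and is held on the hard stop at about 15 N. I handed the job in at 18.8 s while still pressing. I lowered the vial into the collar, let go so that it stood on the raised plunger, then pushed it down with closed fingers on the cap.

**Last checks**
- **On the stop:** the tool went down 14 mm after touching the cap. It then stopped at 0.0581 m while force rose from 10.6 to about 15 N and stayed there.
- **Pointer:** it moved down to about the green line. The tip read slightly past the line in the scene view, but the picture is too coarse to settle a millimetre.
- **Other objects:** the tool path kept clear of the other two vials and the gaskets. I did not re-check them in a final picture.

**What disagreed**
- **Fingertip position:** the fingertips were not where the interface text puts the TCP. The cameras showed them about 30–40 mm behind the reported TCP, and touching the cap put the difference at about 39 mm. I set the grasp and push heights from images and force instead.
- **Sideways drift:** under the push there was about 2 N of sideways force, and the tool drifted 1 to 2 mm in x. The vial stayed upright.
- **First move:** I entered millimetres instead of metres in the very first row. The row was limited to its maximum step and hit nothing.

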